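# Take the work lantern off its hook and seat it on its charging dock

### The arm

A 7-joint arm with a two-finger parallel gripper is mounted at the origin on a cart in front of the work surface, level with it; the furniture and walls round the work are solid. World frame = base frame: x ahead of the robot, y to its left, z up, the work surface at z = 0. Lengths are in m, angles in rad, forces in N, time in s.
With the tool pointing down it reaches from about 0.4 to 0.925 m from the base axis. Payload 4.1 kg.
Tool frame: the origin (TCP) lies where the fingers leave the gripper's body, on its centre line; the fingertips stand 73 mm ahead of it and the grasp point (between the pads) lies 54 mm ahead of it; z points along the fingers, y is the line along which they close (so a half turn about z gives the same grasp; the last joint's range is limited). The gripper opens to 85 mm and grips with 20 to 120 N. Pads are 22 mm wide; open, the fingers measure 114 mm over their backs; the gripper's body (76 mm by 85 mm) begins 54 mm behind the grasp point. The pads swing forward as they close: fully open they stand 13 mm farther back than shut.
Start: joints at [-1.322, 0.398, 0.045, 1.537, -0.019, 1.207, -0.051], TCP at [0.222, 0.611, 0.304] pointing down, gripper open.
Joint ranges: [-2.82, 2.82], [-0.49, 2.23], [-1.37, 1.46], [0, 2.46], [-1.36, 4.5], [0.23, 2], [-2.94, 2.94]. Speed limits (rad/s): [2.57, 2.57, 3.14, 3.14, 3.14, 3.14, 3.14].

### API

Orientations are given as a unit quaternion [x, y, z, w].
In Python, from cell import robot gives the robot as it stands.
- The arm moves only by the tool play_rows, never from a script. Its argument "moves" is a list of rows, each a list of 7 numbers: the shift along the tool's x, y, z in m, then the turn, a rotation vector about the tool's x, y, z in degrees, then the opening, from 0 (shut) to 1 (fully open). A call has 1 to 12 rows; each row is the pose to reach, as a shift and turn from the pose commanded when the call began, along the tool's axes at that moment; what a row does not reach only later rows make up. A row lasts 1/12 s, in which the tool goes at most 41.7 mm and 7.16 degrees, less where a joint would pass 70% of its speed; a pose out of reach is approached as far as the arm can. A call with a gripper value outside its range is refused whole. The fingers move at their own pace and stop on an object; "newtons" is the grip in N (left out, the last holds). Time passes only in rows, so rows that repeat a pose let the fingers close. It gives the time, the measured TCP pose, the force, the opening and the grip force at its end, in the units of the state.
- robot.get_state(): the state, without advancing time (a new reading comes with each control period).
- robot.grab_frame(name): name is "scene" or "top" or "wrist"; returns the picture (420x560x3 uint8, red, green, blue); there is no depth.
- robot.camera_model(name): a dict with "intrinsics" (3x3 intrinsics, pixels), "position" and "rotation" of the camera in the world; the wrist camera has in their place "mount" (4x4, takes a point from camera to tool coordinates, whose origin is the TCP and whose axes are the flange's). Camera axes: x right, y up, looking along -z (the intrinsics and any distortion apply to the point x, -y, -z); pixel columns grow to the right and rows downward; lengths in m; the calibration is good to about 2 mm. The wrist camera is an equidistant fisheye: a pixel r from the principal point sees the ray r / f radians off the axis. A picture is of the moment at which its call begins: read the wrist's pose just before it. camera_model takes no time and is no camera call.
- robot.finish_job(): hands the job in; it is judged then, once.
Trained networks look in the newest picture that a camera, given by its name, has taken for a name from the list of things; names that differ only in an ending like _2 or _b are one class to them, and where a whole thing is asked for, a point or a joint stands for the part that bears it (a point fixed in the world has none). Each returns a list of dicts, best first, with "score" (0 to 1); they miss things now and then, are a little off and sometimes report something else, mostly with a low value. They report only what shows in the picture. A call takes as long as a camera call. They do not tell look-alikes from the thing itself.
- robot.search_frame(query, camera): "xy" ([column, row] in pixels, amid what is visible of it).
- robot.regions_of(query, camera): "region" (420x560 bool, what is visible of it) and "xy" ([column, row] in pixels, amid what is visible of it).
The state is a dict: "clock": time; "q": joint angles; "dq": joint speeds; "joint_torque": joint torques, N m; "eef_pos": TCP position; "eef_rot": TCP orientation; "ft_force": force on the tool from outside, world axes, zero at the start; "wrist_torque": the same for the moment, N m; "width": opening from 0.0 (shut) to 1.0 (fully open); "grasp_force": force on a finger pad.
Only numpy, scipy, OpenCV 4.12 (cv2) and the standard library are available. Lean on these libraries where they do the work, as an engineer would, in place of code of your own. Each camera call takes 0.05 s, during which the arm holds its last target. There are 200 camera calls.

### The job

Put the work lantern on charge: swing the red keeper on top of the hook stand aside so that it no longer covers the lantern's handle, lift the lantern up and off the hook, and set it down upright in the round seat of the charging dock. Do not drop or tip the lantern, and leave the tea cup and the salt shaker where they stand.

Things in the scene. Friction and masses are not known exactly. Their poses are not given: they have to be found in the camera images.
- lantern: LED work lantern: black round base 90 mm wide (5 mm bevel at the foot), clear lens, orange cap 88 mm wide ending 116 mm up, fixed black loop handle on top, 174 mm high in all, about 0.4 kg. Origin: centre of its underside, z up; the loop lies in its y-z plane. It hangs by the loop's top bar on the hook, its underside 34 mm above the table.
- lantern_handle (a point): Middle of the loop handle, 150 mm above the lantern's underside, 24 mm below the handle's top; axes as the lantern's. Its two upright legs (12 mm thick in x, 48 mm over their outsides in y, 116 to 174 mm up) can be gripped from outside, fingers closing along y. The opening is 28 mm wide, 48 mm high; the top bar is 10 mm thick.
- stand: Fixed steel hook stand: base plate 170 x 150 x 8 mm, upright post 18 mm thick, 90 mm behind the hook (+x of the stand) and 206 mm high. A flat hook bar, 14 mm wide and 6 mm thick, runs from the post to the stand's -x, its open end turned up. Origin: on the table straight below the hook's saddle, z up.
- hook_saddle (a point): Middle of the hook's saddle, where the handle rests, 198 mm above the table. The turned-up lip ends 26 mm in front of it (-x of the stand), 17 mm above it. To come off, the lantern must rise 20 to 38 mm (higher, its cap meets the bar from below), then come 50 mm or more out along the stand's -x.
- keeper (a joint): Angle of the red keeper about the upright pivot on the post. 0: its tongue (18 mm wide, 5 mm thick, 105 mm long) points to the stand's -x, 6 mm above the lantern's handle, and blocks lifting. It swings 1.75 rad both ways (positive: anticlockwise from above, the tip goes to the stand's -y) and stays where left (about 1 N at the lug).
- keeper_lug (a point): Black upright thumb lug on the keeper, 17 mm thick, from 219 to 247 mm above the table, 58 mm from the pivot; this point is 14 mm above its foot, on its axis. It moves with the keeper.
- keeper_pivot (a point): The keeper's pivot on top of the post, 90 mm behind the hook saddle; fixed to the stand.
- dock: Fixed grey charging dock, 136 x 136 x 22 mm. Origin: centre of its underside.
- dock_seat (a point): Centre of the floor of the dock's round seat, 12 mm above the table. The seat is 98 mm wide (4 mm play round the lantern) and 10 mm deep.
- tea_cup: Cup with a brown drink, 95 mm wide and 132 mm high, loose. Origin: centre of its underside.
- salt_shaker: White shaker with a red lid, 68 mm wide and 123 mm high, loose. Origin: centre of its underside.
Not all that is in view belongs to the job. There is more than one size of the lantern; the one meant has the size given above.

How it is judged:
By the outcome, as a careful person would: the job done as asked, in the order asked, and still so for the second after the job is handed in, with the robot touching nothing.
It also fails if it takes over 59 s, if anything falls off the work surface, if the arm or the gripper's body presses on something with over 40 N, if the wrist force passes 120 N, or if a joint passes its speed limit or range.

## Working session

There is one attempt and no reset: what is moved stays moved. The work goes in short steps, Python scripts to look and compute and a tool call to move; the robot and the scene stay as the last step left them, time stands still between calls to the robot, and variables do not carry over. Pictures are saved under pics/ and viewed, at most 10 in all, crops included, and the job is handed in when it is done.

Besides the shell and the picture viewer there is one more tool, called after "Request:" as name(argument=value, ...), one argument or row to a line, values as JSON. play_rows: Moves the arm, as the interface text tells. Its arguments: {"type":"object","properties":{"moves":{"type":"array"},"newtons":{"type":"number"}},"required":["moves"]}

```bash
mkdir -p pics
cat > h.py <<'E'
import numpy as np, cv2
from cell import robot
def grab(c,n=None):
    im=robot.grab_frame(c)
    if n: cv2.imwrite(f'pics/{n}.png',cv2.cvtColor(im,cv2.COLOR_RGB2BGR))
    return im
E
python3 - <<'E'
from h import *
a=grab('scene');b=grab('top')
im=np.vstack([a,b]);
cv2.imwrite('pics/s.png',a[:,:,::-1]);cv2.imwrite('pics/t.png',b[:,:,::-1])
for c in('scene','top'):
    m=robot.camera_model(c);print(c,{k:np.round(v,4).tolist() if not isinstance(v,str) else v for k,v in m.items()})
    for q in('lantern','lantern_handle','stand','keeper','keeper_lug','hook_saddle','keeper_pivot','dock','dock_seat','tea_cup','salt_shaker'):
        print(q,[(np.round(d['xy'],1).tolist(),round(d['score'],2)) for d in robot.search_frame(q,c)[:4]])
s=robot.get_state();print(s['eef_pos'],s['eef_rot'],s['clock'])
print({k:np.array(v).tolist() for k,v in robot.camera_model('wrist').items()})
E
```

```text
scene {'intrinsics': [[436.7575, 0.0, 280.0986], [0.0, 436.7575, 210.1173], [0.0, 0.0, 1.0]], 'position': [0.2599, -0.7224, 0.8144], 'rotation': [0.4127, -0.103, -0.2256, 0.8764]}
lantern [([239.0, 233.0], 0.8)]
lantern_handle [([242.1, 235.6], 0.73), ([208.6, 188.4], 0.6)]
stand [([228.1, 202.1], 0.71)]
keeper [([210.2, 145.0], 0.66)]
keeper_lug [([212.7, 146.3], 0.81)]
hook_saddle [([227.7, 204.6], 0.92)]
keeper_pivot [([220.2, 200.3], 0.95)]
dock [([260.4, 338.4], 0.79), ([221.1, 202.2], 0.72)]
dock_seat [([261.6, 339.7], 0.67), ([205.4, 190.9], 0.23)]
tea_cup [([349.9, 236.4], 0.87)]
salt_shaker [([369.9, 281.7], 0.67), ([207.6, 193.7], 0.3)]
top {'intrinsics': [[474.8618, 0.0, 274.1471], [0.0, 474.8618, 203.2979], [0.0, 0.0, 1.0]], 'position': [0.5349, -0.0143, 1.3257], 'rotation': [0.0333, -0.0346, -0.6965, 0.716]}
lantern [([242.6, 239.2], 0.9), ([190.9, 247.1], 0.62), ([171.8, 225.6], 0.5)]
lantern_handle [([242.2, 234.9], 0.81), ([187.4, 245.8], 0.66)]
stand [([192.3, 230.4], 0.76), ([349.1, 273.6], 0.56)]
keeper [([172.2, 225.6], 0.71)]
keeper_lug [([172.4, 224.4], 0.98), ([316.1, 154.9], 0.35)]
hook_saddle [([186.3, 223.4], 0.9)]
keeper_pivot [([188.8, 228.7], 0.67), ([190.8, 245.9], 0.62)]
dock [([348.4, 274.1], 0.93)]
dock_seat [([348.3, 271.6], 0.9)]
tea_cup [([314.4, 156.5], 0.58)]
salt_shaker [([362.0, 169.0], 0.82)]
[0.22150742 0.61110762 0.30395571] [1.73002721e-01 9.84921346e-01 3.88156104e-05 8.75761392e-06] 1.2
{'intrinsics': [[325.19226210127806, 0.0, 277.4311964804358], [0.0, 325.19226210127806, 215.14732976651888], [0.0, 0.0, 1.0]], 'mount': [[-0.0004995662356002974, 0.9595635273271357, 0.2814917182744104, 0.07078581291456877], [0.9999998165765207, 0.0005757659259730842, -0.0001879907487075303, -9.607792862587061e-05], [-0.000342462405760777, 0.28149157272838954, -0.9595636389538718, -0.06977634278350464], [0.0, 0.0, 0.0, 1.0]]}
```

View pics/s.png

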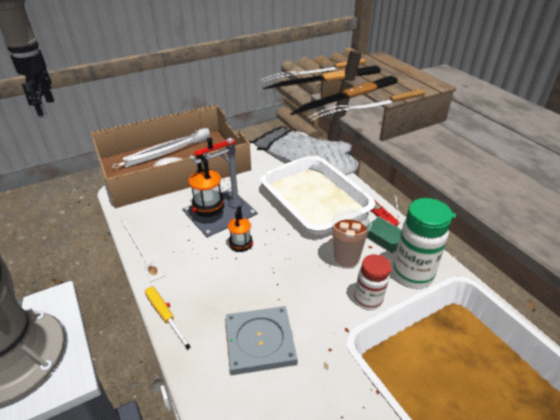

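View pics/t.png

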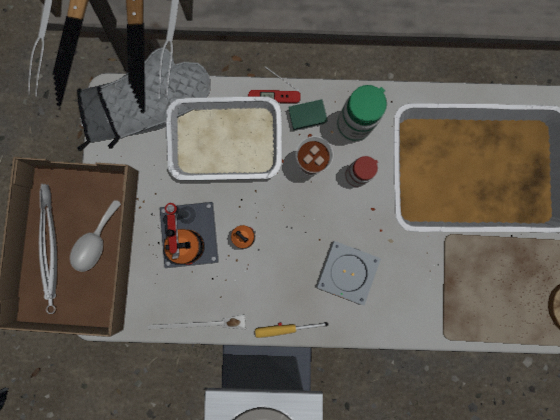

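The big lantern hangs at top (184,246) / scene (206,190) and matches the given size. The one at top (242,237) / scene (239,233) is smaller and stands free, so it is a decoy. The dock is at top (348,272). I'll confirm with one enlarged crop.

```bash
cat >> h.py <<'E'
from scipy.spatial.transform import Rotation as R
def ray(c,uv):
    m=robot.camera_model(c);K=np.array(m['intrinsics'])
    x=(uv[0]-K[0,2])/K[0,0];y=(uv[1]-K[1,2])/K[1,1]
    q=np.array(m['rotation']);Rm=R.from_quat(q).as_matrix() if q.size==4 else q
    return np.array(m['position']),Rm@np.array([x,-y,-1])
def atz(c,uv,z):
    p,d=ray(c,uv);return p+d*(z-p[2])/d[2]
def proj(c,P):
    m=robot.camera_model(c);K=np.array(m['intrinsics']);Rm=R.from_quat(m['rotation']).as_matrix()
    v=Rm.T@(np.array(P)-m['position']);return K[0,0]*v[0]/-v[2]+K[0,2],K[1,1]*v[1]/v[2]+K[1,2]
E
python3 - <<'E'
from h import *
b=cv2.imread('pics/t.png');a=cv2.imread('pics/s.png')
c1=cv2.resize(b[190:280,150:260],(660,540),interpolation=cv2.INTER_CUBIC)
cv2.imwrite('pics/tc.png',c1)
c2=cv2.resize(a[125:265,170:270],(570,798),interpolation=cv2.INTER_CUBIC)
c2=cv2.resize(a[130:240,175:265],(490,599),interpolation=cv2.INTER_CUBIC)
cv2.imwrite('pics/sc.png',c2)
for n,uv,z in[('pivot',(171,208),.215),('lug',(172.3,224.5),.233),('cap',(184,246),.15),('dock',(348.3,272),.022),('small',(242,237),.1),('cup',(314,156),.132),('salt',(366,167),.123)]:
    print(n,atz('top',uv,z).round(4))
for z in (0.219,0.233,0.247): print(atz('scene',(212.7,146.3),z))
E
```

```text
pivot [0.6242 0.2266 0.215 ]
lug [0.5848 0.2179 0.233 ]
cap [0.5364 0.2042 0.15  ]
dock [ 0.4785 -0.2219  0.022 ]
small [0.5637 0.0653 0.1   ]
cup [ 0.774  -0.1133  0.132 ]
salt [ 0.7509 -0.2479  0.123 ]
[0.57411607 0.22235797 0.219     ]
[0.56672748 0.20014145 0.233     ]
[0.55933889 0.17792492 0.247     ]
```

View pics/tc.png

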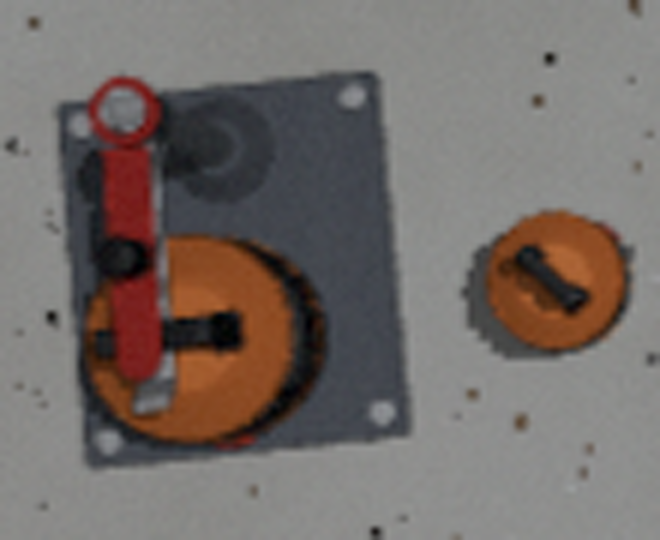

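View pics/sc.png

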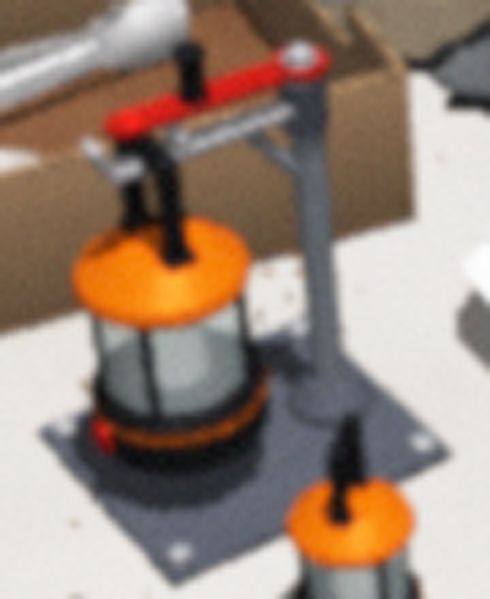

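The crops confirm it: the big lantern hangs by its loop on the hook under the red keeper. Its handle is at about top (178,246), the lug at top (170.8,233) / scene (209.5,139), and the pivot at top (170.5,208) / scene (230,140). Next I'll fit the stand pose.

```bash
cat > fit.py <<'E'
from h import *
from scipy.optimize import least_squares
T=lambda x,y:(150+x/6,190+y/6)
S=lambda x,y:(175+x/5.444,130+y/5.444)
# (cam, uv, local point, frame)
obs=[('top',T(123,106),(.09,0,.222),0),('scene',S(300,55),(.09,0,.222),0),
('top',T(154,385),(-.025,0,.214),0),('scene',S(92,146),(-.026,0,.214),0),
('top',T(126,258),(.058,0,.247),1),('scene',S(188,47),(.058,0,.245),1),
('top',T(138,374),(.100,0,.219),1),('scene',S(112,128),(.102,0,.217),1),]
pc=[('top',T(60,103),'top'),('top',T(375,72),''),('top',T(410,435),''),('top',T(88,465),'')]
P=[atz('top',u,.008)[:2] for _,u,_ in pc]
print('plate',np.round(P,4).tolist(),'ctr',np.mean(P,0))
e=(P[0]-P[3]+P[1]-P[2]);print('plate yaw',np.arctan2(e[1],e[0]))
def loc(p,l,f):
    x,y,a,k=p; L=np.array(l)
    if f: L=np.array([.09,0,0])+R.from_euler('z',k).apply(np.array([-L[0],0,L[2]]))
    return R.from_euler('z',a).apply(L)+[x,y,0]
def res(p): return np.concatenate([np.subtract(proj(c,loc(p,l,f)),u) for c,u,l,f in obs]+[[ (p[2]-np.arctan2(e[1],e[0]))*60]])
r=least_squares(res,[.54,.21,0,0]);print(r.x,r.fun.round(1))
p=r.x
print('saddle',loc(p,(0,0,.198),0),'lug',loc(p,(.058,0,.233),1))
for c in('top','scene'): print(c,'handle top->',proj(c,loc(p,(0,0,.208),0)))
# dock
for c in('top','scene'):
  for d in robot.regions_of('dock_seat',c)[:1]+robot.regions_of('dock',c)[:1]:
    ys,xs=np.nonzero(d['region']);print(c,d['score'],len(xs),xs.mean(),ys.mean(),atz(c,(xs.mean(),ys.mean()),.022))
    rect=cv2.minAreaRect(np.c_[xs,ys].astype(np.float32)); print(rect)
E
python3 fit.py
python3 - <<'E'
import cv2,numpy as np
a=cv2.imread('pics/t.png');b=cv2.imread('pics/s.png')
c=np.hstack([cv2.resize(a[235:310,310:385],(400,400),interpolation=2),cv2.resize(b[300:380,220:300],(400,400),interpolation=2)])
cv2.imwrite('pics/dk.png',c)
E
```

```text
plate [[0.6424, 0.3022], [0.6608, 0.1568], [0.494, 0.1341], [0.4763, 0.281]] ctr [0.56838279 0.21853219]
plate yaw 0.13125589774173535
[ 0.53579417  0.21305378  0.13446169 -0.0347692 ] [ 0.5 -0.2  0.1 -0.2  0.4  2.6 -0.7  0.  -1.  -1.1  0.   0.1  0.5 -1.9
 -0.3 -0.1  0.2]
saddle [0.53579417 0.21305378 0.198     ] lug [0.56726978 0.2193463  0.233     ]
top handle top-> (np.float64(175.61076152533047), np.float64(246.01421346425104))
scene handle top-> (np.float64(200.57488056147469), np.float64(155.4930452450915))
top 0.9 2603 348.79677295428354 272.6208221283135 [ 0.47681565 -0.22330619  0.022     ]
((348.7116394042969, 272.6678466796875), (51.8595085144043, 51.346893310546875), 19.98310661315918)
top 0.86 2595 348.6867052023121 272.6755298651252 [ 0.47665999 -0.22300846  0.022     ]
((348.68975830078125, 272.47808837890625), (51.688636779785156, 51.176021575927734), 19.983104705810547)
scene 0.94 3974 260.10392551585306 340.6472068444892 [ 0.4734935  -0.23637694  0.022     ]
((260.63421630859375, 340.222900390625), (61.76011276245117, 67.73799896240234), 82.14668273925781)
scene 0.88 3890 260.2969151670951 340.39460154241647 [ 0.47412048 -0.23602827  0.022     ]
((260.4900207519531, 339.92999267578125), (61.09402084350586, 66.60944366455078), 81.8698959350586)
```

View pics/dk.png

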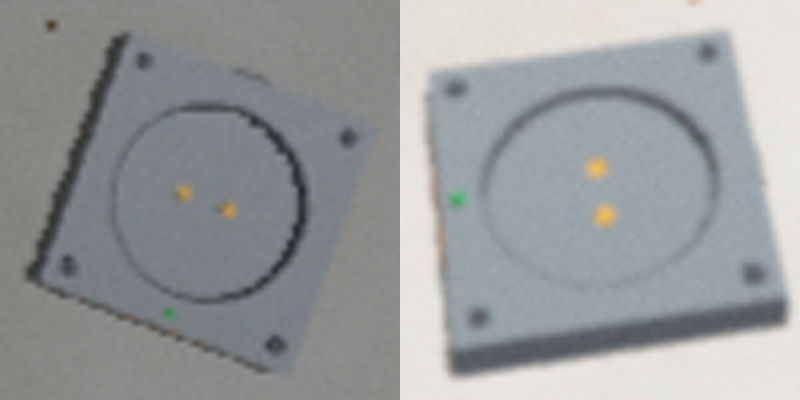

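```bash
cat >> h.py <<'E'
SX,SY,SA=.5358,.2131,.134
def st(x,y,z): # stand -> world
    return R.from_euler('z',SA).apply([x,y,z])+[SX,SY,0]
def go(target):
    s=robot.get_state();Rt=R.from_quat(s['eef_rot'])
    return (Rt.inv().apply(np.array(target)-s['eef_pos'])*1000).round(1)
def yawerr(): # deg about tool z so that tool y -> stand y
    s=robot.get_state();y=R.from_quat(s['eef_rot']).apply([0,1,0])
    a=np.degrees(np.arctan2(y[1],y[0])-(SA+np.pi/2));return (a+180)%360-180
E
python3 - <<'E'
from h import *
print(atz('top',(349.1,272.9),.022),atz('scene',(260,336.5),.022))
k=-.035
print('yaw',yawerr())
for dy,z in((.045,.34),(.045,.299)): print(go(st(.09-.058,dy,z)))
E
```

```text
[ 0.47608554 -0.22414069  0.022     ] [ 0.47783017 -0.22726797  0.022     ]
yaw -27.601212440968766
[-438.6 -212.4  -36.1]
[-438.6 -212.4    4.9]
```

Request:
play_rows(
  moves=[
    [-0.03,-0.015,-0.036,0,0,-3,0],
    [-0.065,-0.03,-0.036,0,0,-6,0],
    [-0.1,-0.048,-0.036,0,0,-9,0],
    [-0.135,-0.065,-0.036,0,0,-12,0],
    [-0.17,-0.082,-0.036,0,0,-15,0],
    [-0.205,-0.1,-0.036,0,0,-18,0],
    [-0.24,-0.116,-0.036,0,0,-21,0],
    [-0.275,-0.133,-0.036,0,0,-24,0],
    [-0.31,-0.15,-0.036,0,0,-27.6,0],
    [-0.34,-0.165,-0.036,0,0,-27.6,0],
    [-0.37,-0.179,-0.036,0,0,-27.6,0],
    [-0.37,-0.179,-0.036,0,0,-27.6,0],
  ],
  newtons=50,
)

```text
clock: 2.4
eef_pos: [0.5141, 0.3087, 0.3402]
eef_rot: [-0.061, 0.998, -0.002, 0.002]
ft_force: [0.8, -1.1, 0.1]
width: -0.0
grasp_force: 0.0
```

```bash
cat > c.py <<'E'
from h import *
s=robot.get_state();print(s['clock'],s['eef_pos'].round(4),yawerr(),s['width'],np.round(s['ft_force'],1))
E
python3 - <<'E'
from c import *
for dy,z in((.05,.34),(.05,.299)): print(go(st(.09-.058,dy,z)))
# shut fingers seen by wrist cam
a=grab('wrist','w1')
E
```

```text
2.4 [0.5141 0.3087 0.3402] -0.7112950569476197 -0.000455949270550392 [ 0.8 -1.1  0.1]
[-41.3 -47.1   0.6]
[-41.2 -46.9  41.6]
```

View pics/w1.png

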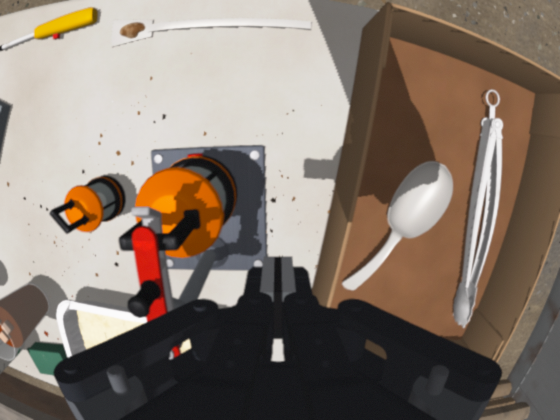

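The wrist view shows the keeper tip at (143,232), the lug top at about (140,300) and the handle bar from (125,240) to (183,238). I'll check the fit against this view.

```bash
cat >> h.py <<'E'
def wproj(P,s=None):
    m=robot.camera_model('wrist');s=s or robot.get_state();M=np.array(m['mount']);K=np.array(m['intrinsics'])
    t=R.from_quat(s['eef_rot']).inv().apply(np.array(P)-s['eef_pos'])
    c=M[:3,:3].T@(t-M[:3,3]);v=np.array([c[0],-c[1],-c[2]])
    th=np.arctan2(np.hypot(v[0],v[1]),v[2]);u=v[:2]/np.hypot(v[0],v[1])
    return (K[:2,2]+K[0,0]*th*u).round(1)
E
python3 - <<'E'
from h import *
k=-.035
kp=lambda r,z:st(.09-r*np.cos(k),-r*np.sin(k),z)
print('lug top',wproj(kp(.058,.247)),'lug foot',wproj(kp(.058,.219)),'tip',wproj(kp(.105,.219)))
print('handle bar ends',wproj(st(0,.024,.208)),wproj(st(0,-.024,.208)),'lip',wproj(st(-.026,0,.215)))
a=cv2.imread('pics/w1.png');cv2.imwrite('pics/w1c.png',cv2.resize(a[140:340,90:290],(600,600),interpolation=2))
E
```

```text
lug top [125.8 313.6] lug foot [140.9 292.8] tip [132.  231.4]
handle bar ends [167.4 246.6] [108.5 245.4] lip [127.5 213.9]
```

View pics/w1c.png

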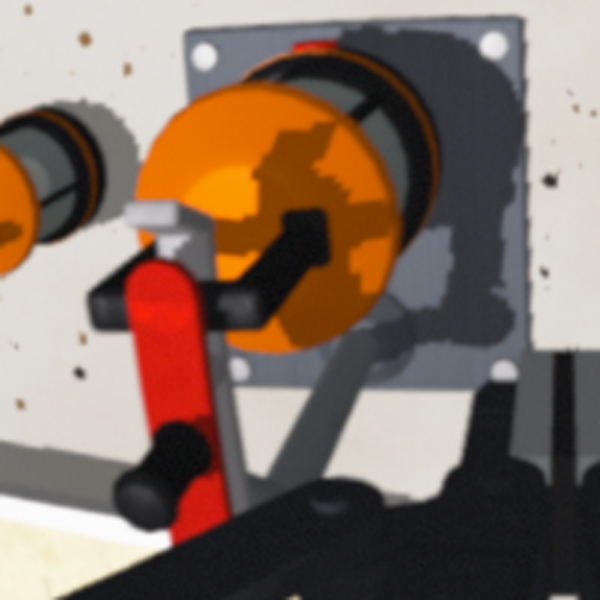

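Run:
```python
from c import *
s0=robot.get_state(); a=grab('wrist'); s1=robot.get_state()
print(s0['eef_pos'],s1['eef_pos'],s0['dq'].round(3))
for q in('keeper_lug','lantern_handle','keeper','hook_saddle'):print(q,[(np.round(d['xy'],1).tolist(),round(d['score'],2)) for d in robot.search_frame(q,'wrist')[:3]])
print(wproj(st(.032,.002,.233),s0),'tip',wproj(s0['eef_pos']+R.from_quat(s0['eef_rot']).apply([0,0,.073]),s0))
b=cv2.imread('pics/w1.png')[:,:,::-1]; d=cv2.phaseCorrelate(b[:330,:,0].astype(np.float32),a[:330,:,0].astype(np.float32));print(d)
import cv2
t=b[130:260,120:270].copy();r=cv2.matchTemplate(a,t,cv2.TM_CCOEFF_NORMED);print(cv2.minMaxLoc(r))
```

```text
2.45 [0.5116 0.3121 0.3401] -0.4993808455139117 -0.0014250593903609946 [-1.5  0.2  0.2]
[0.51157786 0.31214632 0.34013854] [0.50956877 0.31499596 0.33997782] [-0.048 -0.003 -0.076  0.008 -0.043  0.004 -0.016]
keeper_lug []
lantern_handle [([85.6, 208.2], 0.75), ([185.8, 204.8], 0.72), ([1.0, 116.5], 0.4)]
keeper [([143.2, 280.3], 0.7)]
hook_saddle [([207.9, 246.3], 0.82)]
[133.6 302.7] tip [278.2 272.2]
((-3.382243484137632, 1.4689941788017506), 0.7754474613401625)
(-0.4087027609348297, 0.9918815493583679, (372, 103), (116, 132))
```

Request:
play_rows(
  moves=[
    [0,0,0,0,0,0,0],
    [0,0,0,0,0,0,0],
    [0,0,0,0,0,0,0],
    [0,0,0,0,0,0,0],
    [0,0,0,0,0,0,0],
    [0,0,0,0,0,0,0],
  ],
)

```text
clock: 3.2
eef_pos: [0.5083, 0.3168, 0.3399]
eef_rot: [-0.067, 0.998, 0.0, 0.0]
ft_force: [0.2, -0.5, -0.1]
width: -0.0
grasp_force: 0.0
```

Run:
```python
from c import *
import json
a=grab('wrist','w2');s1=robot.get_state();print(s1['eef_pos'],s['eef_pos'])
json.dump([s['eef_pos'].tolist(),s['eef_rot'].tolist()],open('w2.json','w'))
cv2.imwrite('pics/w2c.png',cv2.resize(a[140:340,80:280,::-1],(600,600),interpolation=2))
```

```text
3.2 [0.5083 0.3168 0.3399] 0.005226719843818728 -0.00026595845133041873 [ 0.2 -0.5 -0.1]
[0.50838123 0.31673793 0.33992857] [0.50833852 0.31680894 0.33994643]
```

View pics/w2c.png

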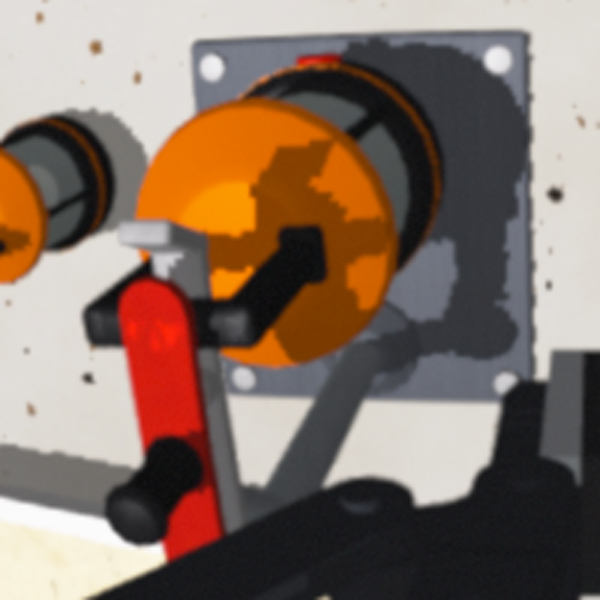

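Once settled, the picture shows the lug top at (126,312), the lug foot at (139,294), the bar ends at (109,248) and (166,247), and the lip at (129,217). I'll add these to the fit.

```bash
cat >> fit.py <<'E'
import json
j=json.load(open('w2.json'));sw={'eef_pos':np.array(j[0]),'eef_rot':np.array(j[1])}
W=lambda x,y:(80+x/3,140+y/3)
wo=[(W(137,517),(.058,0,.247),1),(W(178,462),(.058,0,.219),1),(W(154,280),(.105,0,.219),1),(W(88,312),(0,-.024,.208),0),(W(258,310),(0,.024,.208),0),(W(148,226),(-.026,0,.215),0)]
m=robot.camera_model('wrist')
fw=lambda p:np.concatenate([(np.array(wproj(loc(p,l,f),sw))-u) for u,l,f in wo])
r1=least_squares(lambda p:np.r_[fw(p)],p,diff_step=1e-2);print('wrist only',r1.x,r1.fun.round(1))
r2=least_squares(lambda p:np.r_[res(p),fw(p)*.5],p,diff_step=1e-2);print('all',r2.x,r2.fun.round(1))
E
python3 fit.py | grep -E 'wrist|all' -A3
python3 - <<'E'
from h import *
print(go(st(.032,.05,.34)),go(st(.032,.05,.300)))
k=-.035
for k in np.arange(0,1.5,.2):
    d=.024; t=np.array([np.sin(k),-np.cos(k)])
    q=np.array([.09,0])-.058*np.array([np.cos(k),np.sin(k)])-d*t
    print(round(k,2),(go(st(q[0],q[1],.3))-go(st(.032,.05,.3))).round(1))
E
```

```text
wrist only [ 0.53286963  0.21820646  0.12596865 -0.03624728] [-0.8  1.2  0.7 -1.2  1.  -2.  -1.2  0.7  1.3  3.6 -1.5 -1.7]
all [ 0.53419094  0.21682634  0.12109798 -0.02860467] [-0.6  0.4 -0.8 -0.5 -1.4  3.2 -1.9 -0.6 -2.4 -0.5 -0.9 -0.3 -0.9 -1.3
 -1.3 -0.6 -0.6 -1.6  1.1 -0.8 -0.1 -0.9 -0.3 -1.4  1.  -0.3  2.6 -1.6
 -0.1]
[-45.3 -56.3  -0.1] [-45.3 -56.3  39.9]
0.0 [  0. -26.   0.]
0.2 [  3.6 -38.    0. ]
0.4 [  4.8 -50.5   0. ]
0.6 [  3.4 -63.    0. ]
0.8 [ -0.4 -74.9   0. ]
1.0 [ -6.5 -85.9   0. ]
1.2 [-14.6 -95.4   0. ]
1.4 [ -24.5 -103.1    0. ]
```

Request:
play_rows(
  moves=[
    [-0.02,-0.025,0,0,0,0,0],
    [-0.043,-0.05,0,0,0,0,0],
    [-0.043,-0.05,0.01,0,0,0,0],
    [-0.043,-0.05,0.025,0,0,0,0],
    [-0.043,-0.05,0.04,0,0,0,0],
    [-0.043,-0.05,0.04,0,0,0,0],
    [-0.043,-0.06,0.04,0,0,0,0],
    [-0.042,-0.07,0.04,0,0,0,0],
    [-0.041,-0.08,0.04,0,0,0,0],
    [-0.04,-0.088,0.04,0,0,0,0],
    [-0.04,-0.096,0.04,0,0,0,0],
    [-0.039,-0.104,0.04,0,0,0,0],
  ],
)

```text
clock: 4.45
eef_pos: [0.5615, 0.2184, 0.3009]
eef_rot: [-0.067, 0.998, 0.001, 0.001]
ft_force: [0.8, 1.3, 1.5]
width: 0.002
grasp_force: 0.7
```

Request:
play_rows(
  moves=[
    [0,-0.006,0,0,0,0,0],
    [-0.002,-0.012,0,0,0,0,0],
    [-0.004,-0.018,0,0,0,0,0],
    [-0.007,-0.024,0,0,0,0,0],
    [-0.011,-0.03,0,0,0,0,0],
    [-0.015,-0.035,0,0,0,0,0],
    [-0.019,-0.04,0,0,0,0,0],
    [-0.024,-0.045,0,0,0,0,0],
    [-0.029,-0.048,0,0,0,0,0],
    [-0.034,-0.051,0,0,0,0,0],
    [-0.034,-0.051,0,0,0,0,0],
    [-0.034,-0.051,0,0,0,0,0],
  ],
)

```text
clock: 5.45
eef_pos: [0.602, 0.1724, 0.2998]
eef_rot: [-0.067, 0.998, -0.0, 0.0]
ft_force: [-0.3, 0.1, 0.4]
width: 0.0
grasp_force: 0.0
```

```bash
sed -i 's/^SX,SY,SA=.*/SX,SY,SA=.5345,.2165,.128/' h.py
python3 - <<'E'
from c import *
a=grab('wrist');b=grab('scene');t=grab('top')
cv2.imwrite('pics/k.png',np.hstack([cv2.resize(b[100:260,140:290,::-1],(400,427)),cv2.resize(t[180:290,140:250,::-1],(400,427))]))
print('above handle',go(st(0,0,.30)),go(st(0,0,.238)),yawerr())
E
```

```text
5.45 [0.602  0.1724 0.2998] 0.3060188621115003 0.00021023559347965596 [-0.3  0.1  0.4]
above handle [60.5 52.1 -0. ] [60.5 52.1 62. ] 0.3586628772373217
```

View pics/k.png

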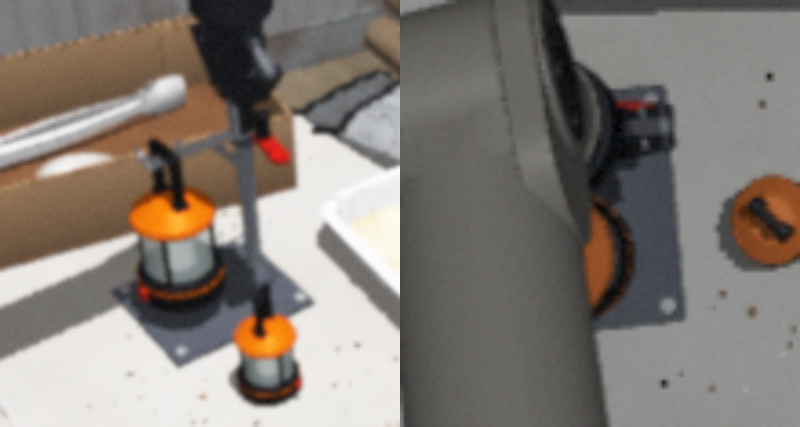

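Request:
play_rows(
  moves=[
    [0.005,0.01,-0.005,0,0,0,0],
    [0.02,0.025,-0.01,0,0,0,0.3],
    [0.04,0.04,-0.01,0,0,-0.4,1],
    [0.0605,0.052,-0.01,0,0,-0.4,1],
    [0.0605,0.052,-0.01,0,0,-0.4,1],
    [0.0605,0.052,-0.01,0,0,-0.4,1],
    [0.0605,0.052,-0.01,0,0,-0.4,1],
    [0.0605,0.052,-0.01,0,0,-0.4,1],
    [0.0605,0.052,-0.01,0,0,-0.4,1],
    [0.0605,0.052,-0.01,0,0,-0.4,1],
  ],
)

```text
clock: 6.43
eef_pos: [0.5351, 0.2158, 0.3099]
eef_rot: [-0.07, 0.998, -0.0, 0.0]
ft_force: [0.5, -0.1, -0.6]
width: 0.998
grasp_force: 0.0
```

Run:
```python
from c import *
a=grab('wrist','w3')
print('above handle',go(st(0,0,.31)),go(st(0,0,.238)))
pr=[wproj(st(0,y,.208)) for y in(-.024,.024)]+[wproj(st(-.026,0,.215))]
print(pr)
v=a.copy()
for q in pr: cv2.circle(v,(int(q[0]),int(q[1])),2,(0,255,0),-1)
cv2.imwrite('pics/w3c.png',cv2.resize(v[60:360,100:460,::-1],(720,600)))
```

```text
6.4333 [0.5351 0.2158 0.3099] 0.6665982991866031 0.9975201797739737 [ 0.5 -0.1 -0.6]
above handle [ 0.4  0.7 -0.2] [ 0.4  0.7 71.8]
[array([237.4, 248.5]), array([321.2, 249.3]), array([280.1, 208.2])]
```

View pics/w3c.png

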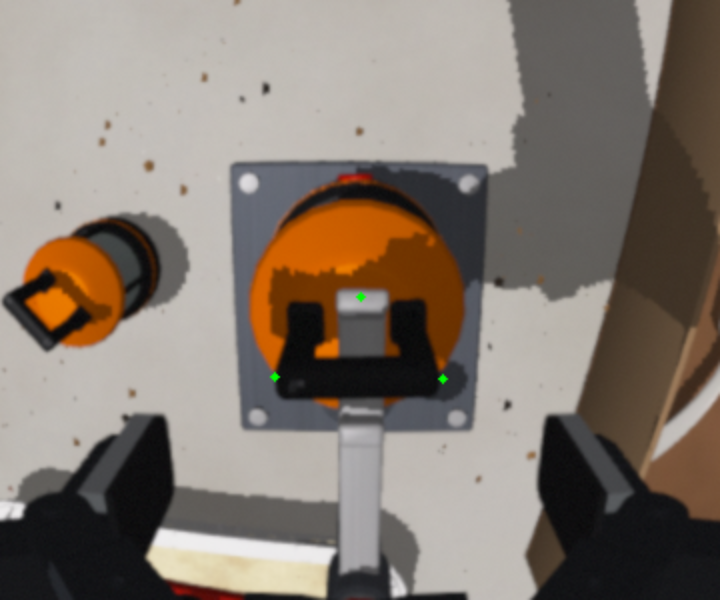

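The handle is centred between the open fingers: bar ends at crop (275,378) and (443,378), matching the model. I'll descend and grip.

Request:
play_rows(
  moves=[
    [0,0.001,0.02,0,0,-0.4,1],
    [0,0.001,0.04,0,0,-0.4,1],
    [0,0.001,0.058,0,0,-0.4,1],
    [0,0.001,0.068,0,0,-0.4,1],
    [0,0.001,0.073,0,0,-0.4,1],
    [0,0.001,0.073,0,0,-0.4,1],
    [0,0.001,0.073,0,0,-0.4,0.5],
    [0,0.001,0.073,0,0,-0.4,0.4],
    [0,0.001,0.073,0,0,-0.4,0.3],
    [0,0.001,0.073,0,0,-0.4,0.3],
    [0,0.001,0.073,0,0,-0.4,0.3],
    [0,0.001,0.073,0,0,-0.4,0.3],
  ],
  newtons=50,
)

```text
clock: 7.48
eef_pos: [0.5352, 0.217, 0.2383]
eef_rot: [-0.074, 0.997, 0.0, 0.001]
ft_force: [-0.5, -1.7, 6.4]
width: 0.552
grasp_force: 52.4
```

Request:
play_rows(
  moves=[
    [0,0,-0.004,0,0,0,0.3],
    [0,0,-0.008,0,0,0,0.3],
    [0,0,-0.012,0,0,0,0.3],
    [0,0,-0.016,0,0,0,0.3],
    [0,0,-0.02,0,0,0,0.3],
    [0,0,-0.024,0,0,0,0.3],
    [0,0,-0.027,0,0,0,0.3],
    [0,0,-0.029,0,0,0,0.3],
    [0,0,-0.029,0,0,0,0.3],
    [0,0,-0.029,0,0,0,0.3],
    [0,0,-0.029,0,0,0,0.3],
  ],
)

```text
clock: 8.4
eef_pos: [0.5342, 0.2173, 0.2657]
eef_rot: [-0.074, 0.997, -0.0, -0.0]
ft_force: [-0.3, 0.3, -2.9]
width: 0.554
grasp_force: 51.9
```

Request:
play_rows(
  moves=[
    [0.005,0,0,0,0,0,0.3],
    [0.012,0,0,0,0,0,0.3],
    [0.02,0,0,0,0,0,0.3],
    [0.03,0,0,0,0,0,0.3],
    [0.04,0,0,0,0,0,0.3],
    [0.05,0,0,0,0,0,0.3],
    [0.06,0,0,0,0,0,0.3],
    [0.07,0,0,0,0,0,0.3],
    [0.08,0,0,0,0,0,0.3],
    [0.088,0,0,0,0,0,0.3],
    [0.092,0,0,0,0,0,0.3],
    [0.092,0,0,0,0,0,0.3],
  ],
)

```text
clock: 9.4
eef_pos: [0.4424, 0.2037, 0.266]
eef_rot: [-0.074, 0.997, 0.0, -0.0]
ft_force: [-0.1, -1.0, -3.6]
width: 0.553
grasp_force: 51.8
```

Run:
```python
from c import *
print(go([.477,-.2255,.30]),go([.477,-.2255,.2165]))
```

```text
9.4 [0.4424 0.2037 0.266 ] 1.176375704610507 0.55309170498004 [-0.1 -1.  -3.6]
[  29.3 -429.6  -34.1] [  29.3 -429.6   49.4]
```

Request:
play_rows(
  moves=[
    [0,-0.005,-0.005,0,0,0,0.3],
    [0,-0.015,-0.013,0,0,0,0.3],
    [0,-0.03,-0.022,0,0,0,0.3],
    [0.002,-0.05,-0.03,0,0,0,0.3],
    [0.004,-0.07,-0.034,0,0,0,0.3],
    [0.006,-0.09,-0.034,0,0,0,0.3],
    [0.008,-0.11,-0.034,0,0,0,0.3],
    [0.01,-0.13,-0.034,0,0,0,0.3],
    [0.011,-0.15,-0.034,0,0,0,0.3],
    [0.012,-0.17,-0.034,0,0,0,0.3],
    [0.014,-0.19,-0.034,0,0,0,0.3],
    [0.015,-0.21,-0.034,0,0,0,0.3],
  ],
)

```text
clock: 10.4
eef_pos: [0.4599, -0.0086, 0.3009]
eef_rot: [-0.073, 0.997, -0.0, 0.001]
ft_force: [0.3, 0.1, -3.8]
width: 0.555
grasp_force: 52.2
```

Request:
play_rows(
  moves=[
    [0.001,-0.02,0,0,0,0,0.3],
    [0.002,-0.04,0,0,0,0,0.3],
    [0.003,-0.06,0,0,0,0,0.3],
    [0.005,-0.08,0,0,0,0,0.3],
    [0.006,-0.1,0,0,0,0,0.3],
    [0.008,-0.12,0,0,0,0,0.3],
    [0.009,-0.14,0,0,0,0,0.3],
    [0.01,-0.16,0,0,0,0,0.3],
    [0.012,-0.18,0,0,0,0,0.3],
    [0.013,-0.2,0,0,0,0,0.3],
    [0.014,-0.212,0,0,0,0,0.3],
    [0.014,-0.219,0,0,0,0,0.3],
  ],
)

```text
clock: 11.4
eef_pos: [0.4774, -0.2285, 0.3009]
eef_rot: [-0.072, 0.997, -0.001, 0.0]
ft_force: [-0.4, -0.5, -3.6]
width: 0.558
grasp_force: 52.5
```

Request:
play_rows(
  moves=[
    [0,0,0,0,0,0,0.3],
    [0,0,0,0,0,0,0.3],
    [0,0,0,0,0,0,0.3],
    [0,0,0,0,0,0,0.3],
    [0,0,0,0,0,0,0.3],
    [0,0,0,0,0,0,0.3],
  ],
)

```text
clock: 11.9
eef_pos: [0.4781, -0.2241, 0.2999]
eef_rot: [-0.075, 0.997, 0.0, 0.0]
ft_force: [-1.3, 1.0, -3.5]
width: 0.556
grasp_force: 52.5
```

Run:
```python
from c import *
w=grab('wrist','w4');b=grab('scene','s4')
print(go([.477,-.2255,.30]),go([.477,-.2255,.2165]))
# dock seat seen by wrist: screw/rim prediction
for q in('dock','dock_seat'):
  for d in robot.regions_of(q,'wrist')[:2]: 
    ys,xs=np.nonzero(d['region']);print(q,d['score'],d['xy'],xs.min(),xs.max(),ys.min(),ys.max())
# predict corners of dock with yaw from top view
m=lambda u,v:atz('top',(310+u*.1875,235+v*.1875),.022)
S=[m(144,60),m(348,138),m(277,345),m(67,266)]
print(np.round(S,4).tolist(),np.mean(S,0)); print([wproj(q).tolist() for q in S])
```

```text
11.9 [ 0.4781 -0.2241  0.2999] 1.2209161915722007 0.5564655656108798 [-1.3  1.  -3.5]
[ 1.1 -0.9 -0.1] [ 1.2 -0.9 83.4]
dock 0.85 [279.8, 150.8] 200 360 104 216
dock 0.42 [236.8, 351.7] 220 256 346 357
dock_seat 0.67 [274.9, 150.5] 199 361 104 217
[[0.5474, -0.1902, 0.022], [0.5105, -0.2951, 0.022], [0.4052, -0.2598, 0.022], [0.4419, -0.1525, 0.022]] [ 0.4762645  -0.22437986  0.022     ]
[[298.4, 250.5], [211.3, 207.2], [255.0, 116.6], [348.0, 165.7]]
```

Run:
```python
from h import *
from scipy.optimize import least_squares
a=cv2.cvtColor(cv2.imread('pics/w4.png'),cv2.COLOR_BGR2GRAY).astype(float)
m=lambda u,v:atz('top',(310+u*.1875,235+v*.1875),.022)
S=[m(144,60),m(348,138),m(277,345),m(67,266)]
C=np.mean(S,0);o=[];
for q in S[1:]:
    u,v=wproj(q).round().astype(int);p=a[v-10:v+11,u-10:u+11];wt=np.clip(np.percentile(p,60)-25-p,0,None)
    g=cv2.GaussianBlur(p,(0,0),1.5);mn=np.unravel_index(g.argmin(),g.shape)
    yy,xx=np.mgrid[-10:11,-10:11];k=(abs(yy-(mn[0]-10))<4)&(abs(xx-(mn[1]-10))<4);w=wt*k
    c=[u+(w*xx).sum()/w.sum(),v+(w*yy).sum()/w.sum()];o.append(c);print('pred',(u,v),'obs',np.round(c,1),p.min(),np.median(p))
s=robot.get_state()
th0=np.arctan2(*(S[0]-C)[1::-1])
print('half-diag',[np.linalg.norm(q-C).round(4) for q in S])
def f(p): return np.concatenate([wproj(C+[p[0],p[1],0]+R.from_euler('z',p[2]).apply((q-C)),s)-o[i] for i,q in enumerate(S[1:])])
r=least_squares(f,[0,0,0],diff_step=.05,x_scale=[.01,.01,.1]);print(r.x,C[:2]+r.x[:2],r.fun.round(1))
```

```text
pred (np.int64(211), np.int64(207)) obs [214.  209.8] 89.0 155.0
pred (np.int64(255), np.int64(117)) obs [257.1 117.9] 100.0 167.0
pred (np.int64(348), np.int64(166)) obs [349.5 166. ] 43.0 69.0
half-diag [np.float64(0.0789), np.float64(0.0786), np.float64(0.0794), np.float64(0.0797)]
[0. 0. 0.] [ 0.4762645  -0.22437986] [-2.7 -2.6 -2.1 -1.3 -1.5 -0.3]
```

Request:
play_rows(
  moves=[
    [0,0,0.01,0,0,0,0.3],
    [0,0,0.02,0,0,0,0.3],
    [0,0,0.03,0,0,0,0.3],
    [0,0,0.04,0,0,0,0.3],
    [0,0,0.05,0,0,0,0.3],
    [0,0,0.058,0,0,0,0.3],
    [0,0,0.064,0,0,0,0.3],
    [0,0,0.068,0,0,0,0.3],
    [0,0,0.07,0,0,0,0.3],
    [0,0,0.07,0,0,0,0.3],
    [0,0,0.07,0,0,0,0.3],
    [0,0,0.07,0,0,0,0.3],
  ],
)

```text
clock: 13.1
eef_pos: [0.4783, -0.225, 0.2304]
eef_rot: [-0.074, 0.997, -0.0, 0.001]
ft_force: [1.1, 0.5, -3.8]
width: 0.551
grasp_force: 52.6
```

Request:
play_rows(
  moves=[
    [0,0,0.001,0,0,0,0.3],
    [0,0,0.002,0,0,0,0.3],
    [0,0,0.003,0,0,0,0.3],
    [0,0,0.004,0,0,0,0.3],
    [0,0,0.005,0,0,0,0.3],
    [0,0,0.006,0,0,0,0.3],
    [0,0,0.007,0,0,0,0.3],
    [0,0,0.008,0,0,0,0.3],
    [0,0,0.008,0,0,0,0.3],
    [0,0,0.008,0,0,0,0.3],
  ],
)

```text
clock: 13.93
eef_pos: [0.4779, -0.2248, 0.2218]
eef_rot: [-0.074, 0.997, 0.0, -0.0]
ft_force: [-0.1, -1.0, -3.4]
width: 0.558
grasp_force: 52.6
```

Request:
play_rows(
  moves=[
    [0,0,0.001,0,0,0,0.3],
    [0,0,0.002,0,0,0,0.3],
    [0,0,0.003,0,0,0,0.3],
    [0,0,0.004,0,0,0,0.3],
    [0,0,0.005,0,0,0,0.3],
    [0,0,0.005,0,0,0,0.3],
    [0,0,0.005,0,0,0,0.3],
    [0,0,0.005,0,0,0,0.3],
  ],
)

```text
clock: 14.6
eef_pos: [0.478, -0.2248, 0.2169]
eef_rot: [-0.074, 0.997, 0.0, 0.0]
ft_force: [0.5, 0.9, -4.4]
width: 0.554
grasp_force: 52.6
```

Request:
play_rows(
  moves=[
    [0,0,0.0005,0,0,0,0.3],
    [0,0,0.001,0,0,0,0.3],
    [0,0,0.0015,0,0,0,0.3],
    [0,0,0.002,0,0,0,0.3],
    [0,0,0.002,0,0,0,0.3],
    [0,0,0.002,0,0,0,0.3],
  ],
)

```text
clock: 15.1
eef_pos: [0.4783, -0.225, 0.2165]
eef_rot: [-0.074, 0.997, 0.0, 0.001]
ft_force: [-3.7, 2.0, 8.0]
width: 0.552
grasp_force: 53.9
```

It touches the floor at the expected height, below the rim. Releasing.

Request:
play_rows(
  moves=[
    [0,0,-0.001,0,0,0,0.6],
    [0,0,-0.001,0,0,0,0.7],
    [0,0,-0.001,0,0,0,0.8],
    [0,0,-0.001,0,0,0,0.9],
    [0,0,-0.001,0,0,0,1],
    [0,0,-0.001,0,0,0,1],
    [0,0,-0.001,0,0,0,1],
    [0,0,-0.001,0,0,0,1],
  ],
)

```text
clock: 15.77
eef_pos: [0.478, -0.2248, 0.2158]
eef_rot: [-0.074, 0.997, 0.0, -0.0]
ft_force: [-0.0, -0.1, 0.1]
width: 0.997
grasp_force: 0.0
```

Request:
play_rows(
  moves=[
    [0,0,-0.01,0,0,0,1],
    [0,0,-0.025,0,0,0,1],
    [0,0,-0.04,0,0,0,1],
    [0,0,-0.06,0,0,0,1],
    [0,0,-0.08,0,0,0,1],
    [0,0,-0.1,0,0,0,1],
    [0,0,-0.12,0,0,0,1],
    [0,0,-0.14,0,0,0,1],
    [0,0,-0.15,0,0,0,1],
    [0,0,-0.15,0,0,0,1],
    [0,0,-0.15,0,0,0,1],
    [0,0,-0.15,0,0,0,1],
  ],
)

```text
clock: 16.77
eef_pos: [0.4774, -0.2245, 0.3648]
eef_rot: [-0.074, 0.997, 0.0, -0.001]
ft_force: [0.4, 0.2, -0.8]
width: 1.003
grasp_force: 0.0
```

Run:
```python
from c import *
b=grab('scene');grab('wrist');grab('top')
c=[.478,-.2248]
for q in('lantern','lantern_handle','keeper','tea_cup','salt_shaker','dock'):
  for cam in('scene','wrist'):
    print(q,cam,[(np.round(d['xy'],1).tolist(),round(d['score'],2)) for d in robot.search_frame(q,cam)[:3]])
print('expected scene mid',proj('scene',[*c,.012+.08]),'wrist handle',wproj([*c,.182]))
for d in robot.regions_of('lantern','scene')[:3]:
    ys,xs=np.nonzero(d['region']);print(d['xy'],xs.min(),xs.max(),ys.min(),ys.max())
    t=ys.min();print('top px',xs[ys==t].mean(),t,'exp',proj('scene',[*c,.186]))
    n=ys.max();print('bottom',xs[ys==n].mean(),n,)
```

```text
16.7667 [ 0.4774 -0.2245  0.3648] 1.1435272991639636 1.002625911185181 [ 0.4  0.2 -0.8]
lantern scene [([242.0, 236.3], 0.88), ([256.4, 322.2], 0.76), ([211.8, 213.5], 0.35)]
lantern wrist [([459.0, 274.2], 0.79), ([279.1, 191.0], 0.69)]
lantern_handle scene [([260.0, 322.2], 0.94), ([241.4, 238.2], 0.82)]
lantern_handle wrist [([278.5, 188.6], 0.81), ([458.6, 269.3], 0.55)]
keeper scene [([206.8, 210.3], 0.72)]
keeper wrist [([549.9, 368.9], 0.55), ([290.3, 147.5], 0.47)]
tea_cup scene [([349.9, 236.2], 0.89), ([208.5, 212.4], 0.32)]
tea_cup wrist [([316.6, 351.8], 0.71)]
salt_shaker scene [([370.8, 280.1], 0.66)]
salt_shaker wrist [([241.4, 344.8], 0.82), ([545.7, 369.1], 0.5)]
dock scene [([257.2, 357.2], 0.66), ([260.3, 320.5], 0.2)]
dock wrist [([289.8, 145.9], 0.84)]
expected scene mid (np.float64(258.3046725753449), np.float64(315.1521299312273)) wrist handle [277.9 211. ]
[240.1, 237.2] 228 253 220 252
top px 247.0 220 exp (np.float64(256.42333122428613), np.float64(284.2011506758947))
bottom 241.0 252
[258.6, 321.3] 238 282 277 356
top px 253.0 277 exp (np.float64(256.42333122428613), np.float64(284.2011506758947))
bottom 260.5 356
```

Run:
```python
from c import *
t=np.linspace(0,6.283,60)
def box(f,z,r):
    p=np.array([f([.478+r*np.cos(a),-.2248+r*np.sin(a),z]) for a in t]);return p.min(0).round(1),p.max(0).round(1)
for cam,f in(('scene',lambda P:proj('scene',P)),('wrist',wproj)):
    a=grab(cam);h=cv2.cvtColor(a,cv2.COLOR_RGB2HSV);o=cv2.inRange(h,(3,170,90),(20,255,255))
    n,l,st_,c=cv2.connectedComponentsWithStats(o)
    e=box(f,.115,.044);m=(e[0]+e[1])/2
    i=min((i for i in range(1,n) if st_[i,4]>60),key=lambda i:np.hypot(*(c[i]-m)))
    print(cam,'cap exp',e,'obs',st_[i],c[i].round(1))
print('loop top ends',[proj('scene',[.478,-.2248+y,.186]) for y in(-.024,.024)],'base',box(lambda P:proj('scene',P),.02,.045))
```

```text
17.5667 [ 0.4779 -0.2248  0.3659] 1.145762591519599 1.0036497870406018 [0.8 0.5 0.1]
scene cap exp (array([235.6, 290.6]), array([280.1, 326.7])) obs [ 238  293   43   37 1049] [258.9 312.3]
wrist cap exp (array([234.5, 149.6]), array([321.1, 234.2])) obs [ 237  152   81   81 3560] [273.8 186.6]
loop top ends [(np.float64(262.22761809723175), np.float64(292.99292036705253)), (np.float64(250.84518173492697), np.float64(275.75191191723104))] base (array([238.3, 318.5]), array([280.8, 355.1]))
```

Everything matches an upright, seated lantern: cap box, base bottom at row 355 and loop top at row 276. The cup and shaker read as they did at the start.

```bash
python3 -c "
from cell import robot
print(robot.finish_job())"
```

```text
the job is handed in; nothing more can be done
None
```

I swung the keeper aside, lifted the lantern off the hook and set it upright in the dock seat; my last camera check showed it seated and the tea cup and salt shaker unmoved, and I handed the job in at about 17.6 s of the 59 s allowed.

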